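# Find the crate bay with room and push its swing lid open

## Robot

A 6-joint arm with a two-finger parallel gripper is mounted at the origin on the work surface. World frame = base frame: x ahead of the robot, y to its left, z up, the work surface at z = 0. Lengths are in mm, angles in rad, forces in N, time in s.
With the tool pointing down it reaches from about 275 to 1000 mm from the base axis. Payload 8.4 kg.
Tool frame: the origin (TCP) lies on the mounting face of the last link; the fingertips stand 173 mm ahead of it and the grasp point (between the pads) lies 155 mm ahead of it; z points along the fingers, y is the direction in which the jaws open and shut (so a half turn about z gives the same grasp; the last joint's range is limited). The gripper opens to 85 mm and grips with 20 to 120 N. Pads are 22 mm wide; open, the fingers measure 114 mm over their backs; the gripper's body (76 mm by 85 mm) begins 54 mm behind the grasp point. The pads swing forward as they close: fully open they stand 13 mm farther back than shut.
Start: joints at [1.305, 0.353, 1.633, -0, 1.155, -0.002], TCP at [162.968, 603.383, 404.681] pointing down, gripper open.
Joint ranges: [-2.63, 2.63], [-0.92, 2.1], [0.06, 2.66], [-1.3, 4.44], [0, 2.69], [-3.02, 3.02]. Speed limits (rad/s): [2.22, 2.22, 2.79, 3.14, 3.14, 3.14].

## Interface

Orientations are given as [roll, pitch, yaw] about the fixed x, y, z axes, in that order (R = Rz(yaw) Ry(pitch) Rx(roll)).
In Python, from rig import readout, imaging, ticket gives the robot as it stands.
- The arm moves only by the tool step_arm, never from a script. Its argument "deltas" is a list of rows, each an object with "translation": the shift along the tool's x, y, z in cm, a list of three; "rot": the turn, a rotation vector about the tool's x, y, z in rad, a list of three. In form: [{"translation": [x, y, z], "rot": [rx, ry, rz]}, ...]. A call has 1 to 8 rows; each row is the pose to reach, as a shift and turn from the pose commanded when the call began, along the tool's axes at that moment; what a row does not reach only later rows make up. A row lasts 1/8 s, in which the tool goes at most 62.5 mm and 10.7 degrees, less where a joint would pass 70% of its speed; a pose out of reach is approached as far as the arm can. A call with a gripper value outside its range is refused whole. "grip" is the closure in counts, from 0 (fully open) to 255 (shut), set as the call begins (left out, the last holds). The fingers move at their own pace and stop on an object; "squeeze" is the grip in N (left out, the last holds). Time passes only in rows, so rows that repeat a pose let the fingers close. It gives the time, the measured TCP pose, the force and the opening at its end, in the units of the state.
- readout.sense(): the state, without advancing time (a new reading comes with each control period).
- imaging.grab_frame(name): name is "side" or "top" or "wrist"; returns a dict with "image" (480x640x3 uint8, red, green, blue), "camera_matrix" (3x3 intrinsics, pixels), "world_to_cam" (4x4, takes a point from world to camera coordinates). Camera axes: x right, y up, looking along -z (the intrinsics and any distortion apply to the point x, -y, -z); pixel columns grow to the right and rows downward; lengths in mm; the calibration is good to about 2 mm. A picture is of the moment at which its call begins. There is no depth.
- ticket.sign_off(): hands the job in, once; it reports no verdict.
The state is a dict: "clock": time; "qpos": joint angles; "qvel": joint speeds; "joint_efforts": joint torques, N m; "eef_pos": TCP position; "tcp_rot": TCP orientation; "contact_force": force on the tool from outside, world axes, zero at the start; "wrist_torque": the same for the moment, N m; "opening": opening from 0.0 (shut) to 1.0 (fully open).
Only numpy, scipy, OpenCV 4.12 (cv2) and the standard library are available. Lean on these libraries where they do the work, as an engineer would, in place of code of your own. Each camera call takes 0.05 s, during which the arm holds its last target.

## Task

Three of the four bays of the plywood stock crate are packed right up to their swing lids, so those lids sit firm; one bay has room. Press on the lids with your fingers alone to find the one that rocks, then push that lid over until it stands on edge, and leave it standing open with the other three shut. Do not lift or shift the fittings and tools that stand on and around the crate.

Things in the scene. Friction and masses are not known exactly. Their poses are not given: they have to be found in the camera images.
- crate: the plywood stock crate on the bench, heavy and not to be moved: 532 mm long (its y), 176 mm deep (its x, 196 mm over the outside battens), rim 150 mm high. Origin at the centre of its underside; x points away from the robot, z up. Four bays in a row along y, each with a lid; a fixed board 60 mm wide lies between the two middle bays.
- top_a (a point): the centre of the top face of swing lid a, first from the robot's right (y of the crate -201 mm) of four identical plain plywood lids, each 144 mm (crate x) by 100 mm (crate y) by 9 mm, lying flush with the rim when shut, 3 to 4 mm clear of the boards round it. The lid tips about a pin along crate y through its middle, 4.5 mm below this point. x along the lid away from the robot, z out of its top face.
- top_b (a point): the centre of the top face of swing lid b, second (-83 mm) of four identical plain plywood lids, each 144 mm (crate x) by 100 mm (crate y) by 9 mm, lying flush with the rim when shut, 3 to 4 mm clear of the boards round it. The lid tips about a pin along crate y through its middle, 4.5 mm below this point. x along the lid away from the robot, z out of its top face.
- top_c (a point): the centre of the top face of swing lid c, third (+83 mm) of four identical plain plywood lids, each 144 mm (crate x) by 100 mm (crate y) by 9 mm, lying flush with the rim when shut, 3 to 4 mm clear of the boards round it. The lid tips about a pin along crate y through its middle, 4.5 mm below this point. x along the lid away from the robot, z out of its top face.
- top_d (a point): the centre of the top face of swing lid d, fourth, at the robot's left (+201 mm) of four identical plain plywood lids, each 144 mm (crate x) by 100 mm (crate y) by 9 mm, lying flush with the rim when shut, 3 to 4 mm clear of the boards round it. The lid tips about a pin along crate y through its middle, 4.5 mm below this point. x along the lid away from the robot, z out of its top face.
- lid_a (a joint): angle of lid a in rad: 0 shut; positive = its far half dips and its near half rises, negative the reverse; stops at 1.5 either way. Over a packed bay it gives about 0.03, then sits firm; over the bay with room (free to 120 mm below the rim) about 1 N at the edge turns it, and it stays where left. Sideways pushes on the raised edge jam until it is tipped some 45 degrees.
- lid_b (a joint): angle of lid b in rad: 0 shut; positive = its far half dips and its near half rises, negative the reverse; stops at 1.5 either way. Over a packed bay it gives about 0.03, then sits firm; over the bay with room (free to 120 mm below the rim) about 1 N at the edge turns it, and it stays where left. Sideways pushes on the raised edge jam until it is tipped some 45 degrees.
- lid_c (a joint): angle of lid c in rad: 0 shut; positive = its far half dips and its near half rises, negative the reverse; stops at 1.5 either way. Over a packed bay it gives about 0.03, then sits firm; over the bay with room (free to 120 mm below the rim) about 1 N at the edge turns it, and it stays where left. Sideways pushes on the raised edge jam until it is tipped some 45 degrees.
- lid_d (a joint): angle of lid d in rad: 0 shut; positive = its far half dips and its near half rises, negative the reverse; stops at 1.5 either way. Over a packed bay it gives about 0.03, then sits firm; over the bay with room (free to 120 mm below the rim) about 1 N at the edge turns it, and it stays where left. Sideways pushes on the raised edge jam until it is tipped some 45 degrees.
- coupling: a white PVC pipe coupling, a ring 42 mm across and 46 mm high, standing on the fixed board between the two middle lids; not to be moved. Origin at its underside
- end_cap: a white PVC end cap, 38 mm across and 29 mm high, standing on the same fixed board; not to be moved. Origin at its underside
- elbow: a white PVC elbow, legs 48 mm, 41 mm thick, lying in front of the crate; not to be moved. Origin at the corner of the legs, on its underside
- tee: a white PVC tee, 90 mm long, 41 mm thick, lying in front of the crate; not to be moved. Origin at its underside
- tape_roll: a clear tape roll, 104 mm across and 48 mm high, lying flat beside the crate's right end; not to be moved. Origin at its underside
- solvent_can: a can 72 mm across and 120 mm high, standing beside the crate's left end; not to be moved. Origin at its underside
- box_knife: a box knife 150 mm long and 16 mm thick, lying behind the crate; not to be moved. Origin at its underside
- hammer: a claw hammer 280 mm long, lying behind the crate; not to be moved. Origin at its underside

How it is judged (in metres and radians):
On the way, in this order (a step that is already met when the one before it is completed fails the run):
1. the lid over the bay with room rocks under a press (more than 0.12 rad, either way) (((value of joint lid_a above 0.12 rad or value of joint lid_a below -0.12 rad) or (value of joint lid_b above 0.12 rad or value of joint lid_b below -0.12 rad) or (value of joint lid_c above 0.12 rad or value of joint lid_c below -0.12 rad) or (value of joint lid_d above 0.12 rad or value of joint lid_d below -0.12 rad))), for 0.05 s.
2. that lid is pushed over until it stands on edge (more than 1.2 rad) (((value of joint lid_a above 1.2 rad or value of joint lid_a below -1.2 rad) or (value of joint lid_b above 1.2 rad or value of joint lid_b below -1.2 rad) or (value of joint lid_c above 1.2 rad or value of joint lid_c below -1.2 rad) or (value of joint lid_d above 1.2 rad or value of joint lid_d below -1.2 rad))), for 0.1 s.
At the end, for the whole second after the job is handed in: one lid stands on edge, turned at least 1.2 rad (69 degrees) either way from level, the three others are level within 0.08 rad, and all lids are at rest ((((value of joint lid_a above 1.2 rad or value of joint lid_a below -1.2 rad) and value of joint lid_b between -0.08 and 0.08 rad and value of joint lid_c between -0.08 and 0.08 rad and value of joint lid_d between -0.08 and 0.08 rad and velocity of joint lid_a between -0.1 and 0.1 rad/s and velocity of joint lid_b between -0.1 and 0.1 rad/s and velocity of joint lid_c between -0.1 and 0.1 rad/s and velocity of joint lid_d between -0.1 and 0.1 rad/s) or ((value of joint lid_b above 1.2 rad or value of joint lid_b below -1.2 rad) and value of joint lid_a between -0.08 and 0.08 rad and value of joint lid_c between -0.08 and 0.08 rad and value of joint lid_d between -0.08 and 0.08 rad and velocity of joint lid_a between -0.1 and 0.1 rad/s and velocity of joint lid_b between -0.1 and 0.1 rad/s and velocity of joint lid_c between -0.1 and 0.1 rad/s and velocity of joint lid_d between -0.1 and 0.1 rad/s) or ((value of joint lid_c above 1.2 rad or value of joint lid_c below -1.2 rad) and value of joint lid_a between -0.08 and 0.08 rad and value of joint lid_b between -0.08 and 0.08 rad and value of joint lid_d between -0.08 and 0.08 rad and velocity of joint lid_a between -0.1 and 0.1 rad/s and velocity of joint lid_b between -0.1 and 0.1 rad/s and velocity of joint lid_c between -0.1 and 0.1 rad/s and velocity of joint lid_d between -0.1 and 0.1 rad/s) or ((value of joint lid_d above 1.2 rad or value of joint lid_d below -1.2 rad) and value of joint lid_a between -0.08 and 0.08 rad and value of joint lid_b between -0.08 and 0.08 rad and value of joint lid_c between -0.08 and 0.08 rad and velocity of joint lid_a between -0.1 and 0.1 rad/s and velocity of joint lid_b between -0.1 and 0.1 rad/s and velocity of joint lid_c between -0.1 and 0.1 rad/s and velocity of joint lid_d between -0.1 and 0.1 rad/s))); the robot touches nothing.
It fails at once if a lid is pressed with the hand or arm instead of the fingers (over 15 N) (contact force between the arm and lid_a above 15 N or contact force between the arm and lid_b above 15 N or contact force between the arm and lid_c above 15 N or contact force between the arm and lid_d above 15 N).
It fails at once if a fitting or tool on or around the crate is lifted, carried or shoved more than 25 mm (distance of any of coupling, end_cap, elbow, tee, tape_roll, solvent_can, box_knife, hammer from where it was at the start of the episode above 0.025 m).
It also fails if it takes over 54 s, if anything falls off the work surface, if the arm or the gripper's body presses on something with over 40 N, if the wrist force passes 120 N, or if a joint passes its speed limit or range.

## Working session

There is one attempt and no reset: what is moved stays moved. The work goes in short steps, Python scripts to look and compute and a tool call to move; the robot and the scene stay as the last step left them, time stands still between calls to the robot, and variables do not carry over. Pictures are saved under pics/ and viewed, and the job is handed in when it is done.

Besides the shell and the picture viewer there is one more tool, called as a command line: name --argument value ..., lists and objects as JSON in quotes. step_arm: Moves the arm, as the interface text tells. Its arguments: {"type":"object","properties":{"deltas":{"type":"array","items":{"type":"object","properties":{"translation":{"type":"array","items":{"type":"number"}},"rot":{"type":"array","items":{"type":"number"}}}}},"grip":{"type":"number"},"squeeze":{"type":"number"}},"required":["deltas"]}

```bash
mkdir -p pics; ls
python3 - <<'E'
from rig import readout, imaging
import cv2
print(readout.sense())
for n in("side","top"):
    f=imaging.grab_frame(n); cv2.imwrite(f"pics/{n}0.png",f["image"][:,:,::-1]); print(n,f["camera_matrix"].tolist(),f["world_to_cam"].round(4).tolist())
E
```

```text
pics
{'clock': 0.0, 'qpos': array([ 1.30459752e+00,  3.53652728e-01,  1.63412687e+00,  6.39753748e-06,
        1.15519578e+00, -2.42553381e-03]), 'qvel': array([ 0.00022774, -0.00053172,  0.00076915,  0.0004553 ,  0.00043891,
       -0.00077372]), 'joint_efforts': array([ 3.40493971e-03, -6.05254984e+01, -3.42078710e+01,  2.95556601e-04,
        9.24028252e-03, -4.78422703e-05]), 'eef_pos': array([162.90692761, 603.15646067, 403.96175937]), 'tcp_rot': array([-3.14020994e+00, -9.20319631e-06,  2.87781678e+00]), 'contact_force': array([ 0.22006509,  0.91078427, -0.43846376]), 'wrist_torque': array([0.03810938, 0.00767607, 0.00214692]), 'opening': 0.9986925605129695}
side [[479.504768678609, 0.0, 319.70176137073656], [0.0, 479.504768678609, 239.88056042971382], [0.0, 0.0, 1.0]] [[0.9764, -0.216, -0.0091, -548.7511], [0.1476, 0.6354, 0.7579, -172.0055], [-0.1579, -0.7413, 0.6523, -855.8367], [0.0, 0.0, 0.0, 1.0]]
top [[452.4736840841892, 0.0, 310.7540771986641], [0.0, 452.4736840841892, 237.37998892523945], [0.0, 0.0, 1.0]] [[0.0246, -0.9997, 0.0033, -7.042], [0.9827, 0.0248, 0.1834, -569.4455], [-0.1834, -0.0012, 0.983, -1108.0143], [0.0, 0.0, 0.0, 1.0]]
```

View pics/top0.png

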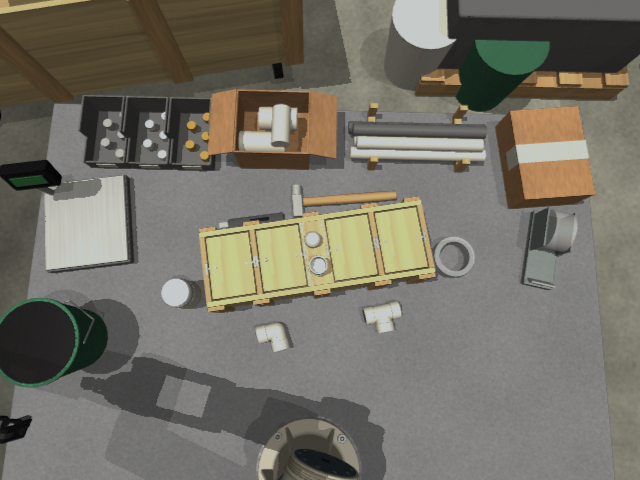

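View pics/side0.png

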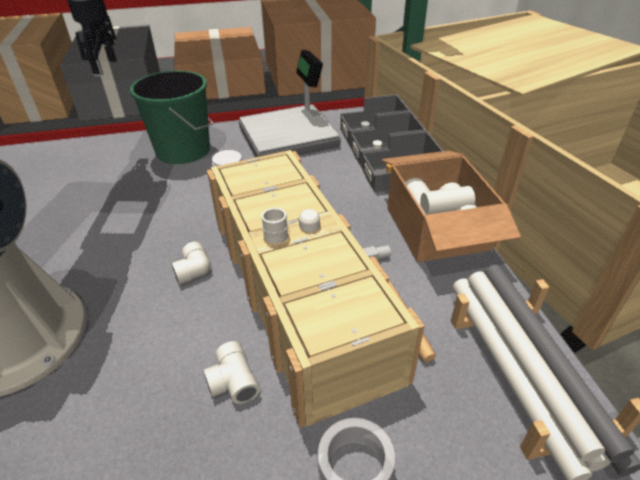

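Run:
```python
import cv2
i=cv2.imread("pics/top0.png")[190:320,190:445]
cv2.imwrite("pics/top0z.png",cv2.resize(i,None,fx=3.1,fy=3.1,interpolation=cv2.INTER_CUBIC))
```

```text
(no output)
```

View pics/top0z.png

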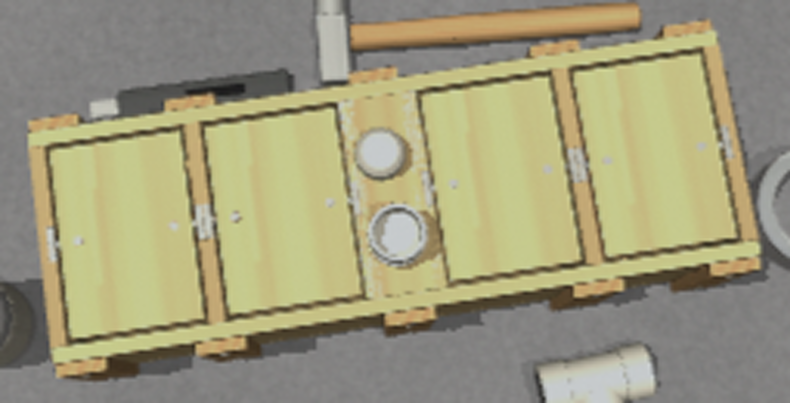

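```bash
cat > h.py <<'E'
import numpy as np,cv2
from rig import readout, imaging
def ray(f,uv,z):
    K=f["camera_matrix"];T=f["world_to_cam"];R=T[:3,:3];C=-R.T@T[:3,3]
    p=np.linalg.inv(K)@[uv[0],uv[1],1]; d=R.T@(p*[1,-1,-1]); return C+d*(z-C[2])/d[2]
def proj(f,P):
    K=f["camera_matrix"];T=f["world_to_cam"];p=T[:3,:3]@P+T[:3,3];p=K@(p*[1,-1,-1]);return p[:2]/p[2]
E
python3 - <<'E'
from h import *
f=imaging.grab_frame("top");cv2.imwrite("pics/top1.png",f["image"][:,:,::-1])
# zoomed corner picks: rim and lids
z=lambda p:((p[0]+.5)/3.1-.5+190,(p[1]+.5)/3.1-.5+190)
for nm,ps,obj in (("rim",[(30,148),(715,35),(758,243),(57,358)],[(88,266),(88,-266),(-88,-266),(-88,266)]),
   ("lids",[(48,148),(703,50),(740,238),(68,342)],[(75,254),(75,-254),(-75,-254),(-75,254)])):
    w=np.array([ray(f,z(p),150)[:2] for p in ps]); print(nm,w.round(1).tolist())
    o=np.array(obj,float); oc=o-o.mean(0); wc=w-w.mean(0)
    a=np.arctan2((oc[:,0]*wc[:,1]-oc[:,1]*wc[:,0]).sum(),(oc*wc).sum())
    print(w.mean(0),a, "len",[np.linalg.norm(w[i]-w[(i+1)%4]).round(1) for i in range(4)],np.linalg.norm(o[0]-o[1]),np.linalg.norm(o[1]-o[2]))
# lid components
hsv=cv2.cvtColor(f["image"],cv2.COLOR_RGB2HSV)
g=f["image"].astype(int)
for n,p in dict(d=(228,266),c=(280,260),b=(352,247),a=(402,240)).items():
    print(n,ray(f,p,150).round(1),hsv[p[1],p[0]])
E
```

```text
rim [[544.6, 268.2], [646.2, -251.9], [486.2, -280.9], [388.2, 237.4]]
[516.29835562  -6.82260623] 0.18960079319302856 len [np.float64(529.9), np.float64(162.6), np.float64(527.4), np.float64(159.5)] 532.0 176.0
lids [[545.0, 254.6], [634.1, -242.5], [489.6, -267.5], [400.0, 230.0]]
[517.17183399  -6.34483356] 0.17710520092625107 len [np.float64(504.9), np.float64(146.6), np.float64(505.5), np.float64(147.0)] 508.0 150.0
d [479.  197.1 150. ] [ 30  79 198]
c [496.   77.2 150. ] [ 31  80 200]
b [530.8 -89.9 150. ] [ 32  76 202]
a [ 550.4 -207.1  150. ] [ 32  78 203]
```

```bash
cat >> h.py <<'E'
from scipy.spatial.transform import Rotation as Ro
A=0.177; C0=np.array([517.2,-6.4]); RA=np.array([[np.cos(A),-np.sin(A)],[np.sin(A),np.cos(A)]])
def w(cx,cy): return C0+RA@[cx,cy]
def crate(s=None):
    s=s or readout.sense(); p=s["eef_pos"]; return np.r_[RA.T@(p[:2]-C0),p[2]-173-150]
def delta(cx,cy,h):
    s=readout.sense(); R=Ro.from_euler("xyz",s["tcp_rot"]); t=np.r_[w(cx,cy),h+150+173]
    Rt=Ro.from_euler("xyz",[np.pi,0,np.pi+A])
    return (R.inv().apply(t-s["eef_pos"])/10).round(2),(R.inv()*Rt).as_rotvec().round(3)
E
python3 - <<'E'
from h import *
print(w(0,-201),w(0,201),crate(),delta(58,201,70))
f=imaging.grab_frame("top")
for p in [(163,603,231),(163,603,404),(538.9,201.6,150),*[(*w(0,y),150) for y in(-201,-83,83,201)]]: print(p,proj(f,np.array(p)))
print(ray(f,(50,340),200))
E
```

```text
[ 552.59152547 -204.25964704] [481.80847453 191.45964704] [-241.39817819  662.46008069   81.14347724] (array([-46.77, -28.96,   1.15]), array([-0.001, -0.   , -0.441]))
(163, 603, 231) [ 10.420322   412.06219739]
(163, 603, 404) [-58.10722888 432.7618869 ]
(538.9, 201.6, 150) [227.57191882 240.51422143]
(np.float64(552.591525469598), np.float64(-204.2596470353033), 150) [400.7915289  239.06710696]
(np.float64(531.8144110148091), np.float64(-88.10323733298594), 150) [351.22436703 246.57208949]
(np.float64(502.58558898519095), np.float64(75.30323733298593), 150) [280.90953509 257.21848451]
(np.float64(481.8084745304021), np.float64(191.45964703530328), 150) [230.50608089 264.85009038]
[304.61152907 559.13202083 200.        ]
```

step_arm --deltas '[{"translation":[0,0,-6],"rot":[0,0,0]},{"translation":[0,0,-11],"rot":[0,0,0]},{"translation":[-4.5,-3,-11],"rot":[0,0,-0.1]},{"translation":[-9.5,-6,-11],"rot":[0,0,-0.2]},{"translation":[-14.5,-9,-11],"rot":[0,0,-0.3]},{"translation":[-19.5,-12,-11],"rot":[0,0,-0.4]},{"translation":[-24.5,-15,-11],"rot":[0,0,-0.441]},{"translation":[-29.5,-18,-11],"rot":[0,0,-0.441]}]' --grip 255 --squeeze 60

```text
clock: 1.2
eef_pos: [401.8, 351.1, 514.7]
tcp_rot: [3.141, 0.0, -2.964]
contact_force: [0.2, 0.5, 0.4]
opening: -0.001
```

Run:
```python
from h import *
print(crate(),delta(58,201,40),readout.sense()["opening"])
```

```text
[-50.64025589 372.24881694 191.72592946] (array([-10.84, -17.14,  15.17]), array([0.   , 0.   , 0.001])) -0.0006319305596657667
```

step_arm --deltas '[{"translation":[-3,-5,0],"rot":[0,0,0]},{"translation":[-6,-10,0],"rot":[0,0,0]},{"translation":[-9,-14,3],"rot":[0,0,0]},{"translation":[-10.8,-17.1,7],"rot":[0,0,0]},{"translation":[-10.8,-17.1,12],"rot":[0,0,0]},{"translation":[-10.8,-17.1,16.2],"rot":[0,0,0]},{"translation":[-10.8,-17.1,17.2],"rot":[0,0,0]},{"translation":[-10.8,-17.1,17.2],"rot":[0,0,0]}]'

```text
clock: 2.2
eef_pos: [537.5, 203.6, 343.0]
tcp_rot: [-3.142, -0.0, -2.964]
contact_force: [0.5, -0.1, 0.4]
opening: 0.0
```

Run:
```python
from h import *
print(crate(),delta(58,201,0))
for n in("top","side"):
    f=imaging.grab_frame(n); cv2.imwrite(f"pics/{n}2.png",f["image"][:,:,::-1])
```

```text
[ 56.934119   203.1391898   20.04690636] (array([-0.11, -0.21,  2.  ]), array([-0., -0.,  0.]))
```

View pics/side2.png

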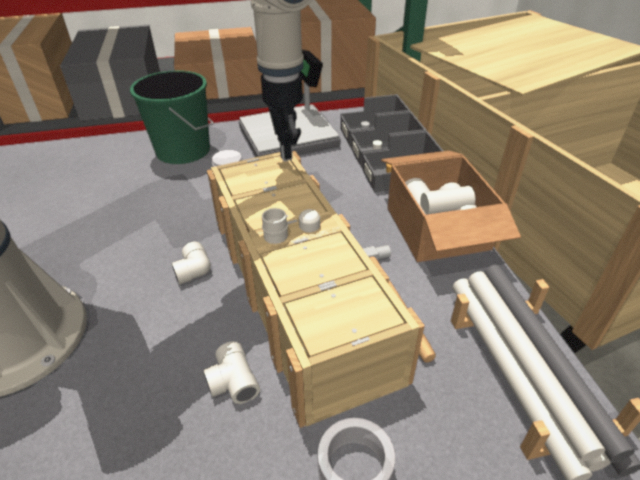

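View pics/top2.png

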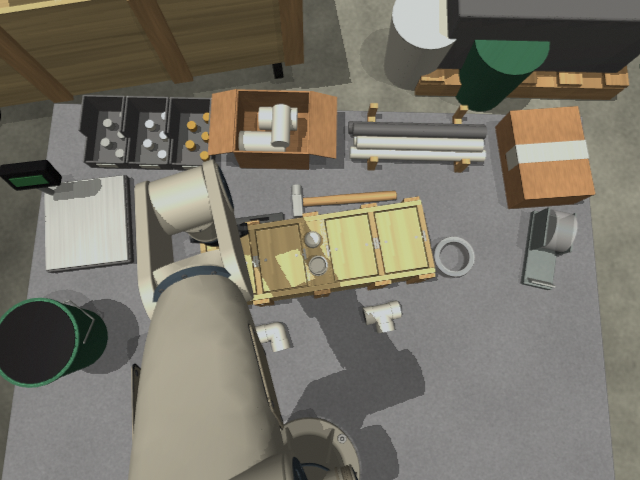

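The side view shows the closed fingertips at about (289,157), just over the far half of lid d. Next I press.

step_arm --deltas '[{"translation":[0,-0.2,1.2],"rot":[0,0,0]},{"translation":[0,-0.2,1.7],"rot":[0,0,0]},{"translation":[0,-0.2,2.0],"rot":[0,0,0]},{"translation":[0,-0.2,2.3],"rot":[0,0,0]}]'

```text
clock: 2.8
eef_pos: [537.7, 201.5, 321.8]
tcp_rot: [-3.142, -0.0, -2.964]
contact_force: [-14.7, -6.2, 45.5]
opening: 0.002
```

Run:
```python
from h import *
print(crate(),readout.sense()["contact_force"])
```

```text
[ 56.78234923 201.00120581  -1.21149984] [-14.72163515  -6.212577    45.52311239]
```

Lid d sits firm: 45 N with the tips 1.2 mm below the rim. Next is lid c.

step_arm --deltas '[{"translation":[0,0,-3.5],"rot":[0,0,0]},{"translation":[0,-5,-4],"rot":[0,0,0]},{"translation":[0,-10,-3],"rot":[0,0,0]},{"translation":[0,-11.8,-1.5],"rot":[0,0,0]},{"translation":[0,-11.8,-0.6],"rot":[0,0,0]},{"translation":[0,-11.8,-0.2],"rot":[0,0,0]},{"translation":[0,-11.8,0.0],"rot":[0,0,0]}]'

```text
clock: 3.68
eef_pos: [558.2, 85.9, 321.8]
tcp_rot: [-3.14, -0.001, -2.963]
contact_force: [-13.5, -8.8, 41.6]
opening: -0.004
```

Run:
```python
from h import *
print(crate(),readout.sense()["contact_force"])
```

```text
[56.61418443 83.61593861 -1.1707283 ] [-13.52202038  -8.81412386  41.59212727]
```

Lid c is firm too. Next is lid b, passing 70 mm above the rim to clear the coupling and end cap.

step_arm --deltas '[{"translation":[0,0,-6],"rot":[0,0,0]},{"translation":[0,-4,-8],"rot":[0,0,0]},{"translation":[0,-9,-8],"rot":[0,0,0]},{"translation":[0,-14,-8],"rot":[0,0,0]},{"translation":[0,-16.8,-6],"rot":[0,0,0]},{"translation":[0,-16.8,-1.5],"rot":[0,0,0]},{"translation":[0,-16.8,-0.5],"rot":[0,0,0]},{"translation":[0,-16.8,0.0],"rot":[0,0,0]}]'

```text
clock: 4.68
eef_pos: [587.3, -78.9, 321.7]
tcp_rot: [3.141, -0.005, -2.963]
contact_force: [-23.2, 1.3, 54.2]
opening: -0.001
```

Run:
```python
from h import *
print(crate(),readout.sense()["contact_force"])
```

```text
[ 56.23957691 -83.7181943   -1.2520288 ] [-23.21533283   1.31718837  54.16415198]
```

Lid b is firm, so a should be the loose one. I press it gently.

step_arm --deltas '[{"translation":[0,0,-3.5],"rot":[0,0,0]},{"translation":[0,-5,-4],"rot":[0,0,0]},{"translation":[0,-10,-3],"rot":[0,0,0]},{"translation":[0,-11.8,-1.5],"rot":[0,0,0]},{"translation":[0,-11.8,-0.6],"rot":[0,0,0]},{"translation":[0,-11.8,-0.2],"rot":[0,0,0]},{"translation":[0,-11.8,0.0],"rot":[0,0,0]}]'

```text
clock: 5.55
eef_pos: [608.9, -194.8, 319.7]
tcp_rot: [3.141, -0.0, -2.963]
contact_force: [-0.4, 1.6, 2.2]
opening: -0.0
```

Run:
```python
from h import *
print(crate(),readout.sense()["contact_force"])
```

```text
[  57.04342492 -201.64424046   -3.30980319] [-0.35218362  1.59973664  2.17524646]
```

Lid a gives way: 2 N with the tips 3.3 mm below the rim. I follow its arc down to about 57 degrees.

step_arm --deltas '[{"translation":[0.1,0,0.5],"rot":[0,0,0]},{"translation":[0.2,0,1.0],"rot":[0,0,0]},{"translation":[0.4,0,1.5],"rot":[0,0,0]},{"translation":[0.6,0,2.1],"rot":[0,0,0]},{"translation":[0.9,0,2.7],"rot":[0,0,0]},{"translation":[1.2,0,3.2],"rot":[0,0,0]},{"translation":[1.5,0,3.6],"rot":[0,0,0]},{"translation":[1.7,0,3.8],"rot":[0,0,0]}]'

```text
clock: 6.55
eef_pos: [591.9, -199.3, 281.5]
tcp_rot: [-3.142, -0.0, -2.964]
contact_force: [0.0, 0.1, 1.4]
opening: 0.002
```

Run:
```python
from h import *
print(crate(),readout.sense()["contact_force"])
for n in("side","wrist"):
    f=imaging.grab_frame(n); cv2.imwrite(f"pics/{n}3.png",f["image"][:,:,::-1])
```

```text
[  39.56365423 -203.06175873  -41.54841764] [0.01943117 0.10612766 1.40206193]
```

View pics/side3.png

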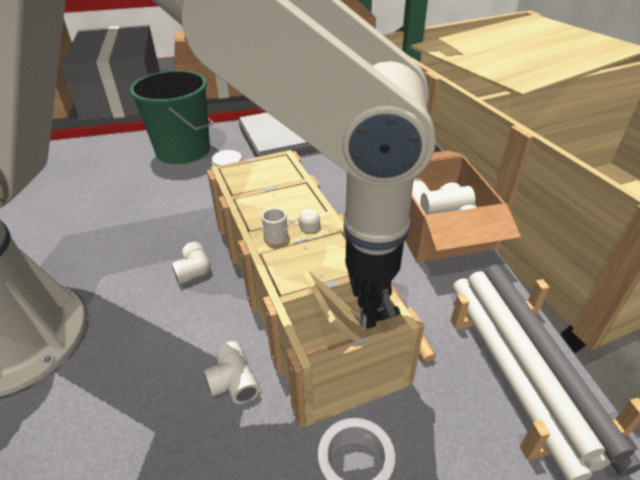

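The side view shows lid a tipped, its raised edge running from about (310,272) to (360,335). Next I lift out, go over to the near side and push the raised edge away from the robot.

step_arm --deltas '[{"translation":[-0.2,0,-3],"rot":[0,0,0]},{"translation":[-0.2,0,-8],"rot":[0,0,0]},{"translation":[0,0,-14],"rot":[0,0,0]},{"translation":[4,0,-15],"rot":[0,0,0]},{"translation":[9,0,-15],"rot":[0,0,0]},{"translation":[13,0,-14],"rot":[0,0,0]},{"translation":[13,0,-9],"rot":[0,0,0]},{"translation":[13,0,-8.6],"rot":[0,0,0]}]'

```text
clock: 7.65
eef_pos: [462.7, -221.7, 365.5]
tcp_rot: [3.138, -0.004, -2.965]
contact_force: [0.7, 0.2, 0.8]
opening: 0.001
```

Run:
```python
from h import *
print(crate(),readout.sense()["contact_force"])
for n in("side","top"):
    f=imaging.grab_frame(n); cv2.imwrite(f"pics/{n}4.png",f["image"][:,:,::-1])
```

```text
[ -91.5602918  -202.34144964   42.52993587] [0.675684   0.2471857  0.78777237]
```

View pics/side4.png

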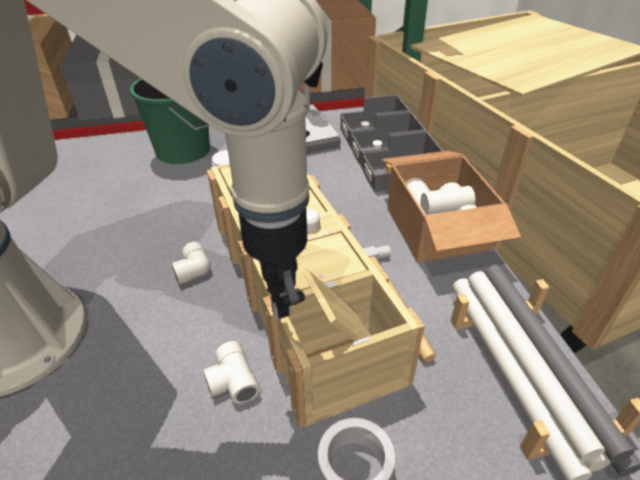

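The picture shows the lid half raised, its edge from about (308,270) to (365,335), with the fingers on its near side. I push it slowly.

step_arm --deltas '[{"translation":[-1.5,0,0],"rot":[0,0,0]},{"translation":[-2.8,0,0],"rot":[0,0,0]},{"translation":[-3.5,0,0],"rot":[0,0,0]},{"translation":[-4.1,0,0],"rot":[0,0,0]},{"translation":[-4.6,0,0],"rot":[0,0,0]},{"translation":[-5.1,0,0],"rot":[0,0,0]},{"translation":[-5.5,0,0],"rot":[0,0,0]},{"translation":[-5.7,0,0],"rot":[0,0,0]}]'

```text
clock: 8.75
eef_pos: [520.5, -212.1, 367.7]
tcp_rot: [-3.142, 0.0, -2.964]
contact_force: [-1.2, -0.6, 0.8]
opening: -0.003
```

Run:
```python
from h import *
print(crate(),readout.sense()["contact_force"])
for n in("side","top"):
    f=imaging.grab_frame(n); cv2.imwrite(f"pics/{n}5.png",f["image"][:,:,::-1])
```

```text
[ -33.00418898 -203.04802616   44.70185608] [-1.2280325  -0.58993242  0.80291267]
```

View pics/side5.png

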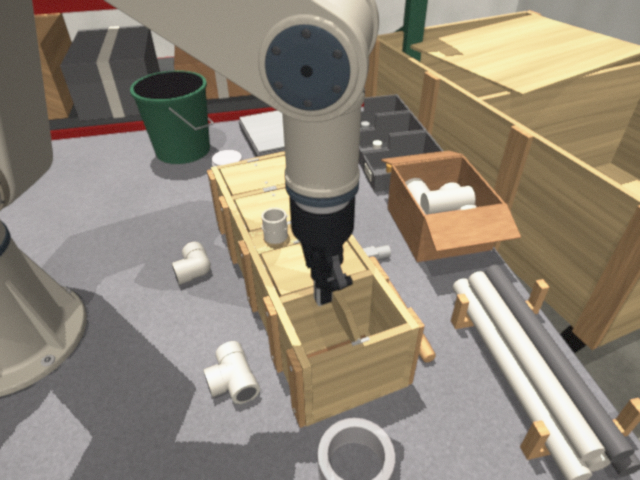

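The lid is close to upright. A few mm more, watching the force.

step_arm --deltas '[{"translation":[-0.2,0,0],"rot":[0,0,0]},{"translation":[-0.4,0,0],"rot":[0,0,0]},{"translation":[-0.5,0,0],"rot":[0,0,0]},{"translation":[-0.5,0,0],"rot":[0,0,0]}]'

```text
clock: 9.35
eef_pos: [525.3, -211.2, 367.7]
tcp_rot: [-3.142, 0.0, -2.964]
contact_force: [0.1, -0.8, 0.7]
opening: -0.002
```

Run:
```python
from h import *
print(crate(),readout.sense()["contact_force"])
```

```text
[ -28.10700909 -203.02788979   44.6929759 ] [ 0.14240175 -0.80974422  0.69342284]
```

Now I back off toward the robot, lift and look.

step_arm --deltas '[{"translation":[1.5,0,0],"rot":[0,0,0]},{"translation":[5,0,0],"rot":[0,0,0]},{"translation":[9,0,-3],"rot":[0,0,0]},{"translation":[14,0,-8],"rot":[0,0,0]},{"translation":[18,0,-13],"rot":[0,0,0]},{"translation":[20,0,-15],"rot":[0,0,0]},{"translation":[20,0,-15],"rot":[0,0,0]}]'

```text
clock: 10.22
eef_pos: [326.7, -246.6, 519.7]
tcp_rot: [-3.138, 0.003, -2.966]
contact_force: [0.5, 0.1, -0.6]
opening: -0.0
```

Run:
```python
from h import *
print(crate(),readout.sense()["contact_force"])
for n in("side","top"):
    f=imaging.grab_frame(n); im=f["image"][:,:,::-1]; cv2.imwrite(f"pics/{n}6.png",im)
    print(n,[proj(f,np.r_[w(72*np.cos(t)*-1,-201),145.5+72*np.sin(t)]).round() for t in (1.2,1.4,1.5)])
    if n=="side": cv2.imwrite("pics/side6z.png",cv2.resize(im[220:420,240:440],None,fx=3,fy=3,interpolation=cv2.INTER_CUBIC))
```

```text
[-229.87198431 -202.93528083  196.65518338] [ 0.49483447  0.12082034 -0.64746143]
side [array([326., 289.]), array([336., 284.]), array([341., 282.])]
top [array([409., 245.]), array([408., 239.]), array([407., 236.])]
```

View pics/side6z.png

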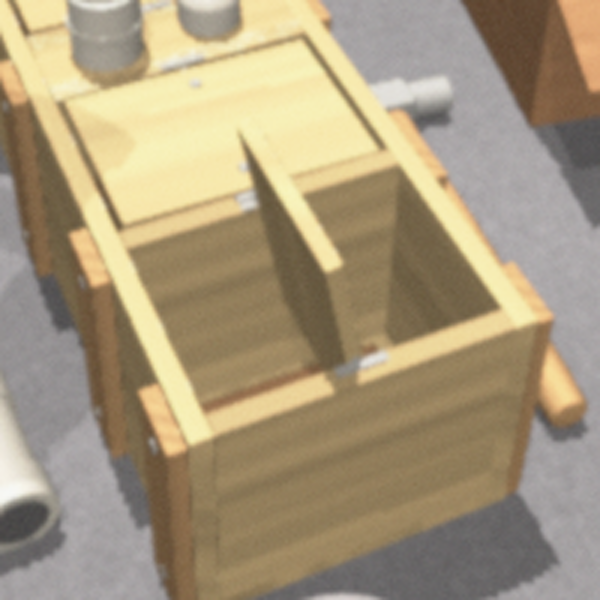

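View pics/top6.png

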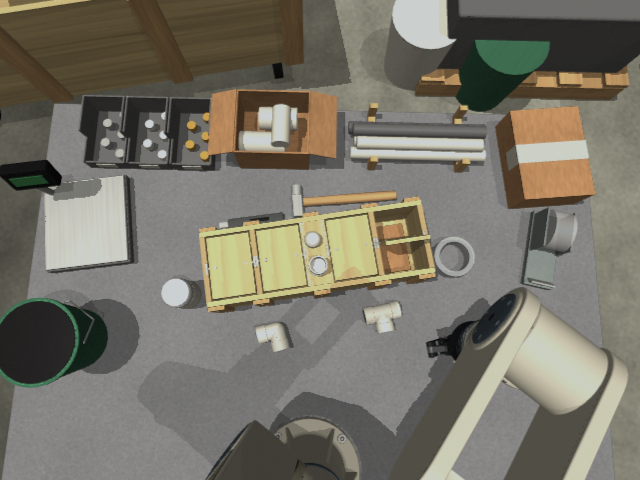

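Lid a's top-edge midpoint is at about (337,286) in the side view and (407,239) in the top view. The 1.4 rad prediction is (336,284) and (408,239). The other lids are flush and the fittings look undisturbed.

Run:
```python
from h import *
s=readout.sense();print(s["clock"],abs(s["qvel"]).max())
from rig import ticket
print(ticket.sign_off())
```

```text
10.325 0.03191334471753351
the job is handed in; nothing more can be done
None
```

Lid a, the first from the robot's right, covers the bay with room. I left it standing open and handed the job in at 10.3 s.

- **Finding the lid:** I pressed each lid with the closed fingertips. Lids d, c and b sat firm, at 42 to 54 N with the tips about 1 mm below the rim. Lid a gave way at about 2 N.
- **Opening it:** I pressed a's far half down to about 57 degrees. I then pushed its raised near half away from the robot with the fingers until it stood on edge.
- **Last checks:** In both fixed views, lid a's top edge matches about 1.4 rad, against the 1.2 needed. The other three lids looked flush, and the fittings and tools appeared to be where they started, judged by eye. The arm was backed well clear, touching nothing.

No check failed. One early measurement disagreed: my picks of the rim's corners gave a crate depth of about 161 mm instead of 176 mm. I used the lid outlines instead, which came out within about 3 mm of the expected sizes.

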